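# Scrap the red-marked bearing cup

## Robot

A 6-joint arm with a two-finger parallel gripper is mounted at the origin on the work surface. World frame = base frame: x ahead of the robot, y to its left, z up, the work surface at z = 0. Lengths are in mm, angles in rad, forces in N, time in s.
With the tool pointing down it reaches from about 275 to 1000 mm from the base axis. Payload 8.4 kg.
Tool frame: the origin (TCP) lies midway between the tips of the shut fingers; the grasp point (between the pads) lies 19 mm behind it; z points along the fingers, y is the line along which they close (so a half turn about z gives the same grasp; the last joint's range is limited). The gripper opens to 85 mm and grips with 20 to 120 N. Pads are 22 mm wide; open, the fingers measure 114 mm over their backs; the gripper's body (76 mm by 85 mm) begins 54 mm behind the grasp point. The pads swing forward as they close: fully open they stand 13 mm farther back than shut.
Start: joints at [1.317, 0.353, 1.633, -0, 1.155, -0.002], TCP at [155.716, 605.294, 231.281] pointing down, gripper open.
Joint ranges: [-2.63, 2.63], [-0.92, 2.1], [0.06, 2.66], [-1.3, 4.44], [0, 2.69], [-3.02, 3.02]. Speed limits (rad/s): [2.22, 2.22, 2.79, 3.14, 3.14, 3.14].

## Interface

Orientations are given as [roll, pitch, yaw] about the fixed x, y, z axes, in that order (R = Rz(yaw) Ry(pitch) Rx(roll)).
In Python, from rig import monitor, imaging, r gives the robot as it stands.
- The arm moves only by the tool drive_tool, never from a script. Its argument "plan" is a list of rows, each an object of numbers: "x", "y", "z": the shift along the tool's x, y, z in units of 50 mm (1.0 is 50 mm); "ax", "ay", "az": the turn, a rotation vector about the tool's x, y, z in units of 6 degrees (1.0 is 6 degrees); "hand": the finger opening in mm, from 0 to 85.4. In form: [{"x": .., "y": .., "z": .., "ax": .., "ay": .., "az": .., "hand": ..}, ...]. A call has 1 to 8 rows; each row is the pose to reach, as a shift and turn from the pose commanded when the call began, along the tool's axes at that moment; what a row does not reach only later rows make up. A row lasts 1/10 s, in which the tool goes at most 50 mm and 8.59 degrees, less where a joint would pass 70% of its speed; a pose out of reach is approached as far as the arm can. A call with a gripper value outside its range is refused whole. The fingers move at their own pace and stop on an object; "grip_force" is the grip in N (left out, the last holds). Time passes only in rows, so rows that repeat a pose let the fingers close. It gives the time, the measured TCP pose, the force, the opening and the grip force at its end, in the units of the state.
- monitor.sense(): the state, without advancing time (a new reading comes with each control period).
- imaging.grab_frame(name): name is "scene" or "top" or "wrist"; returns the picture (384x512x3 uint8, red, green, blue); there is no depth.
- imaging.camera_info(name): a dict with "mtx" (3x3 intrinsics, pixels), "R" (3x3) and "t" (3): a world point X has camera coordinates R X + t. Camera axes: x right, y down, z forward; pixel columns grow to the right and rows downward; lengths in mm; the calibration is good to about 2 mm. A picture is of the moment at which its call begins: read the wrist's pose just before it. camera_info takes no time and is no camera call; for the wrist camera it gives the pose at the moment of the call.
- r.sign_off(): hands the job in; it is judged then, once.
The state is a dict: "clock": time; "qpos": joint angles; "qvel": joint speeds; "joint_efforts": joint torques, N m; "eef_pos": TCP position; "tcp_rot": TCP orientation; "contact_force": force on the tool from outside, world axes, zero at the start; "wrist_torque": the same for the moment, N m; "opening": opening from 0.0 (shut) to 1.0 (fully open); "grasp_force": force on a finger pad.
Only numpy, scipy, OpenCV 4.12 (cv2) and the standard library are available. Lean on these libraries where they do the work, as an engineer would, in place of code of your own. Each camera call takes 0.05 s, during which the arm holds its last target. There are 200 camera calls.

## Task

The top bearing cup of the stack carries a red reject ring: raise it a few millimetres, twist it past its locking lugs and lift it off, without pulling up the two cups below, which stay in the rack. Set it in the yellow tip bucket and let go, so that its weight trips the bucket and dumps it into the grey bin. Then push the bucket's paddle down until the bucket rests fully upright again, with the cup left lying in the bin and the other things on the bench left alone.

Things in the scene. Friction and masses are not known exactly. Their poses are not given: they have to be found in the camera images.
- cup_top_centre (a point): top cup, machined aluminium with dark band under its collar, red ring round it, 0.22 kg, 70 mm high; point on its axis half-way up (35 mm above its foot), z along the axis. The upper 40 mm is a round open collar, outside diameter 64, wall 4: grip it across the 64, from any side, 17 mm above this point. The lower 30 mm, hidden in the cup below, is a spigot of diameter 46. All three cups are alike
- cup_top_foot (a point): centre of the top cup's foot. Four lugs (10 mm wide) on the spigot, at the cup's +x, +y, -x, -y, are locked under ledges in the cup below. To free it: raise it about 7.5 mm, turn it 45 degrees either way relative to the cup below (30 to 60 will do), then lift straight up; it is clear after 40 mm. Stacked, its x axis is within 3 degrees of that of the cup below
- cup_mid_rim (a point): centre of the second cup's rim; x as that cup's. Two keys 6 mm wide, 4 mm high on the rim (at +x, -x) sit in slots under the collar above, so the top cup cannot turn until raised by more than 4 mm. Four inner ledges (at +x, +y, -x, -y) catch its lugs at 11 mm if it has not been turned, and this cup then comes up with it
- cup_mid_centre (a point): second cup of the stack, no red ring; point on its axis 35 mm above its foot, 40 mm below that of the top cup; its x axis is the reference for the twist. It must stay in the stack
- cup_low_centre (a point): lowest cup of the stack, like the second; its spigot sits in the rack; point on its axis 35 mm above its foot. It must stay in the rack
- rack: fixed blue rack block under the stack, 92 x 92 x 34 mm; its keyways keep the lowest cup from turning but not from being lifted out. Origin at the centre of its underside
- bucket (a joint): angle of the yellow tip bucket about its level hinge: 0 = upright, on its stop; grows to 1.0 rad as the pan swings down to the bin. Counterweighted: empty, it is held upright by about 0.06 N m; the weight of one cup let go in the pan trips it. It then stays tipped, even when empty, until its paddle is pushed down; below about 0.45 rad it falls back upright by itself
- hinge (a point): centre of the bucket's hinge on the fixed stand, 165 mm above the bench; x along the hinge axis, -y (level) towards the pan and the bin, +y towards the red paddle. Two dark side plates 34 mm wide stand at 75 mm either way along x, up to 179 mm above the bench
- pan (a point): where to set the cup: on the pan's floor 70 mm from the hinge axis, 169 mm above the bench when upright. x along the hinge, -y to the open front, z up; moves with the bucket. Floor 124 mm (along x) by 120 mm (5 to 125 mm from the hinge), side walls 24 mm high, back wall 34. A cup let go here leans over and slides out to -y: fingers standing along x leave it free
- paddle (a point): centre of the top of the red paddle (60 x 34 mm) on the bucket's tail, 90 mm behind the hinge axis and 6 mm above it when upright; z is its upper normal. A dark counterweight 56 mm wide, 44 mm high stands 22 to 58 mm from the hinge. Tipped, the paddle is about 245 mm above the bench: pushed down along its arc about the hinge (under 5 N) it brings the bucket upright
- bin_floor (a point): centre of the inner floor of the fixed grey catch bin, 190 x 220 x 70 mm outside, wall 5 mm, under the open front of the pan; axes as the hinge's
- plate: bystander: finished aluminium plate 110 x 150 x 12 mm lying on the bench, origin at the centre of its underside; leave alone
- dauber: bystander: wooden ink dauber standing upright, 106 mm high, knob diameter 42 mm, origin at its foot; leave alone
- scraper: bystander: hand deburring tool 170 mm long lying on the bench; leave alone
Not all that is in view belongs to the job. Leave any orange look-alike of the part that bears cup_top_centre alone.

How it is judged (in metres and radians):
On the way, in this order (a step that is already met when the one before it is completed fails the run):
1. the red-ringed cup has been lifted clear of the stack (z of cup_top_centre in the frame of cup_mid_centre above 0.09 m and distance of cup_mid_centre from where it was at the start of the episode below 0.008 m), for 0.1 s.
2. the bucket has tripped and dumped the cup into the bin, with the robot off the bucket (value of joint bucket above 0.85 rad and contact force between each of the arm, the fingers and bucket below 0.3 N and contact force between the fingers and cup_top below 0.3 N and z of cup_top_centre in the frame of bin_floor below 0.085 m and y of cup_top_centre in the frame of bin_floor between -0.105 and 0.105 m and x of cup_top_centre in the frame of bin_floor between -0.09 and 0.09 m), for 0.1 s.
At the end, for the whole second after the job is handed in: The red-ringed cup lies at rest inside the grey bin (its centre within the bin's walls and less than 60 mm above the bin's floor), the bucket is back upright (below 0.05 rad), and the other two cups are in the rack within 8 mm of where they started (value of joint bucket below 0.05 rad and z of cup_top_centre in the frame of bin_floor below 0.06 m and y of cup_top_centre in the frame of bin_floor between -0.105 and 0.105 m and x of cup_top_centre in the frame of bin_floor between -0.09 and 0.09 m and linear speed of cup_top below 0.03 m/s and distance of each of cup_mid_centre, cup_low_centre from where it was at the start of the episode below 0.008 m); the robot touches nothing.
It fails at once if the second or the lowest cup is pulled up out of its seat (more than 12 mm) (distance of any of cup_mid_centre, cup_low_centre from where it was at the start of the episode above 0.012 m).
It fails at once if a bystander (plate, dauber, deburring tool) is displaced by more than 30 mm or the dauber is knocked over (distance of any of plate, dauber, scraper from where it was at the start of the episode above 0.03 m or angle between dauber's own z axis and vertical above 0.6 rad).
It also fails if it takes over 61 s, if anything falls off the work surface, if the arm or the gripper's body presses on something with over 40 N, if the wrist force passes 120 N, or if a joint passes its speed limit or range.

## Working session

There is one attempt and no reset: what is moved stays moved. The work goes in short steps, Python scripts to look and compute and a tool call to move; the robot and the scene stay as the last step left them, time stands still between calls to the robot, and variables do not carry over. Pictures are saved under pics/ and viewed, at most 10 in all, crops included, and the job is handed in when it is done.

Besides the shell and the picture viewer there is one more tool, called after ">>>" by a JSON object that holds its "fn" and its "kwargs". drive_tool: Moves the arm, as the interface text tells. Its arguments: {"type":"object","properties":{"plan":{"type":"array","items":{"type":"object","properties":{"x":{"type":"number"},"y":{"type":"number"},"z":{"type":"number"},"ax":{"type":"number"},"ay":{"type":"number"},"az":{"type":"number"},"hand":{"type":"number"}}}},"grip_force":{"type":"number"}},"required":["plan"]}

```bash
mkdir -p pics
python3 - <<'E'
from rig import monitor, imaging, r
import cv2, numpy as np
print(monitor.sense())
for n in ("scene","top"):
    i=imaging.grab_frame(n); cv2.imwrite(f"pics/{n}0.png",cv2.resize(i[:,:,::-1],(800,600),interpolation=cv2.INTER_CUBIC))
    c=imaging.camera_info(n); print(n,c, -np.array(c["R"]).T@np.array(c["t"]))
E
```

```text
{'clock': 0.0, 'qpos': array([ 1.31658806e+00,  3.53659366e-01,  1.63413708e+00,  9.37008509e-06,
        1.15519559e+00, -2.43753848e-03]), 'qvel': array([ 0.00084586, -0.00149796, -0.00043874, -0.00150468,  0.00105307,
        0.00043808]), 'joint_efforts': array([ 1.80521431e-03, -6.05228519e+01, -3.42083967e+01,  3.30432522e-04,
        8.89875664e-03, -6.81780733e-06]), 'eef_pos': array([155.59941851, 604.82859137, 230.55341373]), 'tcp_rot': array([-3.14019330e+00, -1.19781624e-05,  2.88981812e+00]), 'contact_force': array([-1.13178704, -0.39282535, -0.21113651]), 'wrist_torque': array([-0.00945142, -0.019171  ,  0.01436519]), 'grasp_force': 0.0, 'opening': 1.0016168534007643}
scene {'mtx': array([[393.76920428,   0.        , 254.37394795],
       [  0.        , 393.76920428, 188.78447034],
       [  0.        ,   0.        ,   1.        ]]), 'R': array([[ 0.06554582,  0.99764096,  0.02040256],
       [ 0.533551  , -0.01776192, -0.84558137],
       [-0.84322421,  0.06631013, -0.53345655]]), 't': array([-108.10132896, -190.63588311, 1519.85230101])} [1390.37581948    3.678649    651.78255752]
top {'mtx': array([[373.77518098,   0.        , 254.6789481 ],
       [  0.        , 373.77518098, 192.60210745],
       [  0.        ,   0.        ,   1.        ]]), 'R': array([[ 0.03823786, -0.99926321,  0.00330147],
       [-0.97462999, -0.03802398, -0.22056872],
       [ 0.22053174,  0.00521636, -0.97536585]]), 't': array([ 47.83653077, 599.91833715, 893.44205975])} [ 385.83690493   65.95204872 1003.59816118]
```

View pics/scene0.png

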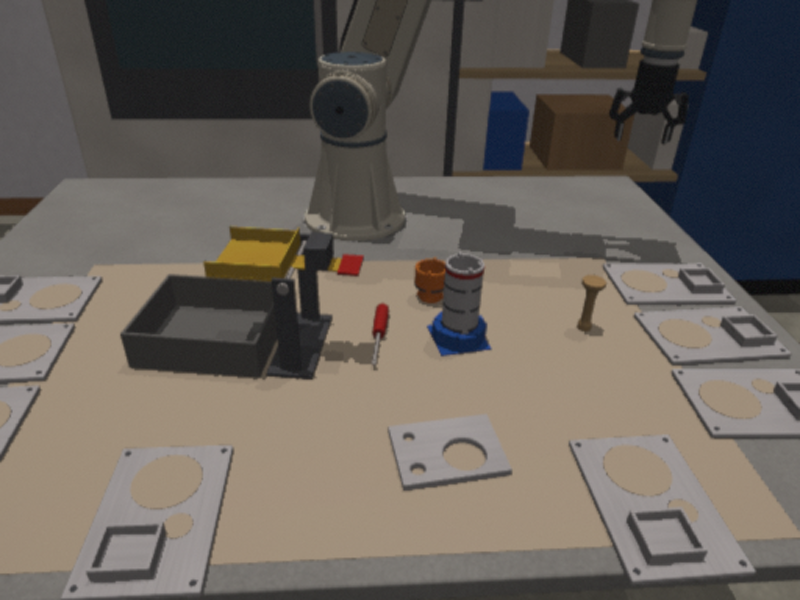

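View pics/top0.png

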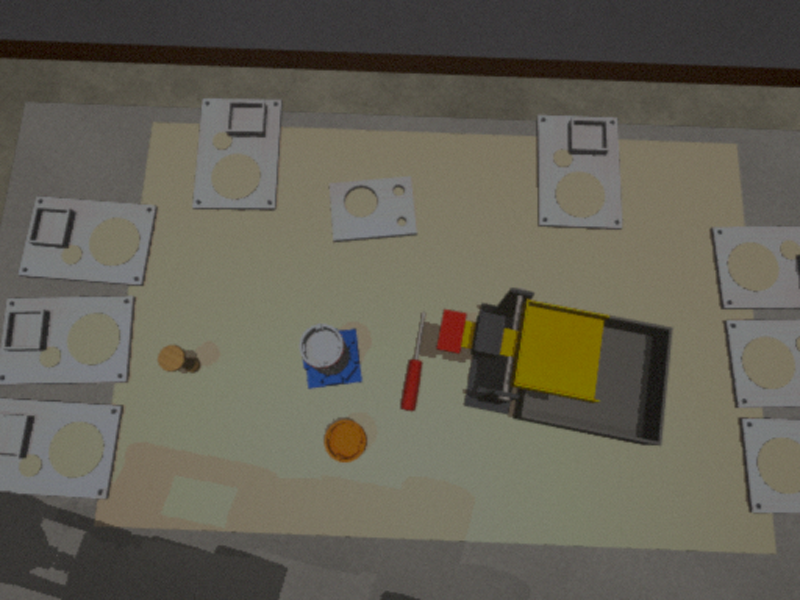

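Pixels (800x600): stack rim in scene (464,263) and top (323,347), paddle in scene (350,265) and top (452,331). The pan's corners in top are (527,304), (604,318), (597,401) and (515,388). The orange look-alike is at top (346,440), the dauber at (172,357) and the scraper at (412,360).

```bash
cat > h.py <<'E'
from rig import monitor, imaging, r
import cv2, numpy as np
from scipy.spatial.transform import Rotation as Ro
S=1.5625
def ray(c,u,v,s=S):
    R,t,M=map(np.array,(c["R"],c["t"],c["mtx"]))
    return -R.T@t, R.T@np.linalg.solve(M,[(u+.5)/s-.5,(v+.5)/s-.5,1])
def onz(c,u,v,z,s=S):
    o,d=ray(c,u,v,s); return np.round(o+d*(z-o[2])/d[2],1)
def tri(*rs):
    A=0;b=0
    for o,d in rs:
        d=d/np.linalg.norm(d);P=np.eye(3)-np.outer(d,d);A=A+P;b=b+P@o
    return np.round(np.linalg.solve(A,b),1)
def proj(c,X,s=1):
    x=np.array(c["mtx"])@(np.array(c["R"])@np.array(X,float)+c["t"]); return x[:2]/x[2]
E
python3 - <<'E'
from h import *
a=imaging.camera_info("scene");b=imaging.camera_info("top")
print("rim",tri(ray(a,464,263),ray(b,323,347)))
print("paddle",tri(ray(a,350,265),ray(b,452,331)), onz(b,452,331,171))
print("pan corners@~193",[onz(b,*p,193) for p in((527,304),(604,318),(597,401),(515,388))])
print("bin rim",[onz(b,*p,70) for p in((671,327),(661,443))])
print("rack corners z34",[onz(b,*p,34) for p in((356,330),(361,382),(308,387))])
for n,p in dict(dauber=(172,357),scr1=(422,314),scr2=(408,408),orange=(346,440)).items(): print(n,onz(b,*p,100 if n=="dauber" else 20))
E
```

```text
rim [505.4 180.3 152.9]
paddle [533.5  -7.8 168.4] [533.  -9. 171.]
pan corners@~193 [array([ 572.2, -112.9,  193. ]), array([ 556.1, -221.7,  193. ]), array([ 439.5, -207.5,  193. ]), array([452.9, -95.2, 193. ])]
bin rim [array([ 571.3, -373.7,   70. ]), array([ 386.9, -346.3,   70. ])]
rack corners z34 [array([552.7, 140.2,  34. ]), array([466.1, 127.3,  34. ]), array([454.6, 214. ,  34. ])]
dauber [487.8 417.9 100. ]
scr1 [587.3  29.5  20. ]
scr2 [427.5  48.1  20. ]
orange [372.  147.8  20. ]
```

```bash
cat > d.py <<'E'
import sys
from h import *
def delta(x,y,z,yaw,roll=180.,pitch=0.):
    s=monitor.sense();R=Ro.from_euler('xyz',s["tcp_rot"])
    T=Ro.from_euler('xyz',[roll,pitch,yaw],degrees=True)
    print("tcp",np.round(s["eef_pos"],1),np.round(np.degrees(s["tcp_rot"]),2),"q",np.round(s["qpos"],2),"F",np.round(s["contact_force"],1),"t",round(float(s["clock"]),2))
    print("shift",np.round(R.inv().apply(np.array([x,y,z])-s["eef_pos"])/50,3),"turn",np.round(np.degrees((R.inv()*T).as_rotvec())/6,3))
if __name__=="__main__": delta(*map(float,sys.argv[1:]))
E
python3 d.py 505 180 270 130
python3 -c "
from h import *
c=imaging.camera_info('wrist');s=monitor.sense();R=Ro.from_euler('xyz',s['tcp_rot'])
o=-c['R'].T@c['t'];print(R.inv().apply(o-s['eef_pos']),R.inv().apply(c['R'][2]),c['mtx'][0,0])"
```

```text
tcp [155.6 604.9 230.6] [-179.93    0.    165.57] q [ 1.32  0.35  1.63 -0.    1.16 -0.  ] F [-0.1 -0.5 -0.2] t 0.1
shift [-8.884 -6.49  -0.779] turn [-1.100e-02  4.000e-03  5.929e+00]
[  70.607163     -0.31894084 -142.68262496] [-2.80537939e-01 -7.20136536e-04  9.59842667e-01] 311.0711416849927
```

>>> {"fn": "drive_tool", "kwargs": {"plan": [{"x": -1, "y": -0.73, "z": -0.4}, {"x": -2, "y": -1.46, "z": -0.8, "az": 1}, {"x": -8.88, "y": -6.49, "z": -0.78, "az": 5.93}, {"x": -8.88, "y": -6.49, "z": -0.78, "az": 5.93}, {"x": -8.88, "y": -6.49, "z": -0.78, "az": 5.93}, {"x": -8.88, "y": -6.49, "z": -0.78, "az": 5.93}, {"x": -8.88, "y": -6.49, "z": -0.78, "az": 5.93}, {"x": -8.88, "y": -6.49, "z": -0.78, "az": 5.93}], "grip_force": 40}}

```text
invalid input
```

```bash
python3 d.py 505 180 270 130
```

```text
tcp [155.6 604.9 230.6] [-179.93    0.    165.57] q [ 1.32  0.35  1.63 -0.    1.16 -0.  ] F [-0.1 -0.5 -0.2] t 0.1
shift [-8.884 -6.49  -0.779] turn [-1.100e-02  4.000e-03  5.929e+00]
```

Every row probably needs all its fields.

>>> {"fn": "drive_tool", "kwargs": {"plan": [{"x": -1, "y": -0.73, "z": -0.4, "ax": 0, "ay": 0, "az": 0, "hand": 85}, {"x": -2, "y": -1.46, "z": -0.8, "ax": 0, "ay": 0, "az": 1, "hand": 85}, {"x": -8.88, "y": -6.49, "z": -0.78, "ax": 0, "ay": 0, "az": 5.93, "hand": 85}, {"x": -8.88, "y": -6.49, "z": -0.78, "ax": 0, "ay": 0, "az": 5.93, "hand": 85}, {"x": -8.88, "y": -6.49, "z": -0.78, "ax": 0, "ay": 0, "az": 5.93, "hand": 85}, {"x": -8.88, "y": -6.49, "z": -0.78, "ax": 0, "ay": 0, "az": 5.93, "hand": 85}, {"x": -8.88, "y": -6.49, "z": -0.78, "ax": 0, "ay": 0, "az": 5.93, "hand": 85}, {"x": -8.88, "y": -6.49, "z": -0.78, "ax": 0, "ay": 0, "az": 5.93, "hand": 85}], "grip_force": 40}}

```text
clock: 0.9
eef_pos: [407.4, 298.2, 267.4]
tcp_rot: [-3.142, 0.0, 2.269]
contact_force: [1.4, 0.6, -0.5]
opening: 0.993
grasp_force: 0.0
```

```bash
python3 d.py 505 180 270 130
```

```text
tcp [407.4 298.2 267.4] [-180.    0.  130.] q [ 0.63  0.13  1.84 -0.    1.17 -0.07] F [ 1.4  0.6 -0.5] t 0.9
shift [-3.066 -0.024 -0.051] turn [-0.  0. -0.]
```

>>> {"fn": "drive_tool", "kwargs": {"plan": [{"x": -3.05, "y": 0, "z": -0.05, "ax": 0, "ay": 0, "az": 0, "hand": 85}, {"x": -3.05, "y": 0, "z": -0.05, "ax": 0, "ay": 0, "az": 0, "hand": 85}, {"x": -3.05, "y": 0, "z": -0.05, "ax": 0, "ay": 0, "az": 0, "hand": 85}, {"x": -3.05, "y": 0, "z": -0.05, "ax": 0, "ay": 0, "az": 0, "hand": 85}, {"x": -3.05, "y": 0, "z": -0.05, "ax": 0, "ay": 0, "az": 0, "hand": 85}, {"x": -3.05, "y": 0, "z": -0.05, "ax": 0, "ay": 0, "az": 0, "hand": 85}]}}

```text
clock: 1.5
eef_pos: [503.8, 183.7, 269.6]
tcp_rot: [-3.141, -0.001, 2.269]
contact_force: [-0.6, -0.2, -0.1]
opening: 0.995
grasp_force: 0.0
```

Run:
```python
from h import *
c=imaging.camera_info("wrist"); print(monitor.sense()["eef_pos"],monitor.sense()["tcp_rot"])
i=imaging.grab_frame("wrist"); o=cv2.resize(i[:,:,::-1],(800,600),interpolation=cv2.INTER_CUBIC)
# predicted rim circle overlay at (505.4,180.3,154), r 32
th=np.linspace(0,2*np.pi,60)
P=np.array([(proj(c,[505.4+32*np.cos(t),180.3+32*np.sin(t),154])+.5)*S-.5 for t in th])
cv2.polylines(o,[P.astype(int)],True,(0,255,0),1)
cv2.imwrite("pics/w1.png",o); np.savez("w1.npz",**c)
```

```text
[503.84755827 183.68026663 269.63920306] [-3.14086588e+00 -7.20565594e-04  2.26885510e+00]
```

View pics/w1.png

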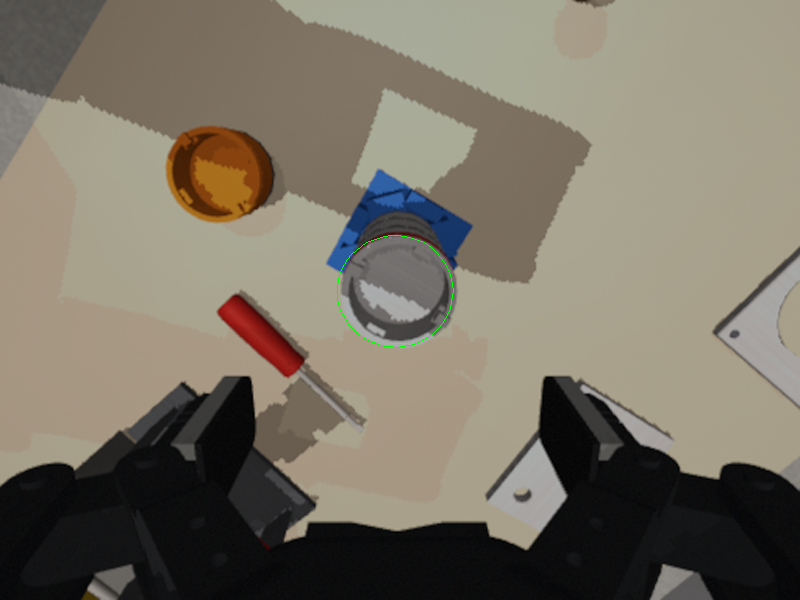

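The predicted rim circle fits the cup in the wrist view, centre about (396,291). That confirms the stack at (505,180) with its rim at z = 154, so I descend.

```bash
python3 d.py 505.4 180.3 113 130
```

```text
tcp [503.7 184.1 269.7] [-1.7997e+02 -4.0000e-02  1.3005e+02] q [ 0.35  0.18  1.78  0.    1.18 -0.35] F [ 0.4 -0.9  0.5] t 1.55
shift [-0.082 -0.02   3.134] turn [-0.006 -0.006  0.009]
```

>>> {"fn": "drive_tool", "kwargs": {"plan": [{"x": -0.08, "y": -0.02, "z": 0.6, "ax": 0, "ay": 0, "az": 0, "hand": 85}, {"x": -0.08, "y": -0.02, "z": 1.2, "ax": 0, "ay": 0, "az": 0, "hand": 85}, {"x": -0.08, "y": -0.02, "z": 1.6, "ax": 0, "ay": 0, "az": 0, "hand": 85}, {"x": -0.08, "y": -0.02, "z": 1.8, "ax": 0, "ay": 0, "az": 0, "hand": 85}, {"x": -0.08, "y": -0.02, "z": 1.8, "ax": 0, "ay": 0, "az": 0, "hand": 85}, {"x": -0.08, "y": -0.02, "z": 1.8, "ax": 0, "ay": 0, "az": 0, "hand": 85}]}}

```text
clock: 2.15
eef_pos: [506.6, 180.3, 180.8]
tcp_rot: [3.141, 0.0, 2.27]
contact_force: [-0.3, -0.5, 0.1]
opening: 0.993
grasp_force: 0.0
```

```bash
python3 d.py 505.4 180.3 113 130
```

```text
tcp [506.6 180.3 180.8] [1.7995e+02 2.0000e-02 1.3005e+02] q [ 0.34  0.27  1.87  0.    1.   -0.36] F [-0.3 -0.5  0.1] t 2.15
shift [ 0.016 -0.02   1.356] turn [0.009 0.003 0.009]
```

>>> {"fn": "drive_tool", "kwargs": {"plan": [{"x": 0.01, "y": -0.02, "z": 0.5, "ax": 0, "ay": 0, "az": 0, "hand": 85}, {"x": 0.01, "y": -0.02, "z": 1.0, "ax": 0, "ay": 0, "az": 0, "hand": 85}, {"x": 0.01, "y": -0.02, "z": 1.25, "ax": 0, "ay": 0, "az": 0, "hand": 85}, {"x": 0.01, "y": -0.02, "z": 1.35, "ax": 0, "ay": 0, "az": 0, "hand": 85}, {"x": 0.01, "y": -0.02, "z": 1.35, "ax": 0, "ay": 0, "az": 0, "hand": 85}, {"x": 0.01, "y": -0.02, "z": 1.35, "ax": 0, "ay": 0, "az": 0, "hand": 85}]}}

```text
clock: 2.75
eef_pos: [506.1, 179.5, 113.5]
tcp_rot: [3.14, 0.001, 2.269]
contact_force: [-0.1, -0.1, -0.1]
opening: 0.99
grasp_force: 0.0
```

>>> {"fn": "drive_tool", "kwargs": {"plan": [{"x": 0, "y": 0, "z": 0, "ax": 0, "ay": 0, "az": 0, "hand": 70}, {"x": 0, "y": 0, "z": 0, "ax": 0, "ay": 0, "az": 0, "hand": 66}, {"x": 0, "y": 0, "z": 0, "ax": 0, "ay": 0, "az": 0, "hand": 62}, {"x": 0, "y": 0, "z": 0, "ax": 0, "ay": 0, "az": 0, "hand": 58}, {"x": 0, "y": 0, "z": 0, "ax": 0, "ay": 0, "az": 0, "hand": 50}, {"x": 0, "y": 0, "z": 0, "ax": 0, "ay": 0, "az": 0, "hand": 50}, {"x": 0, "y": 0, "z": 0, "ax": 0, "ay": 0, "az": 0, "hand": 50}, {"x": 0, "y": 0, "z": 0, "ax": 0, "ay": 0, "az": 0, "hand": 50}], "grip_force": 45}}

```text
clock: 3.55
eef_pos: [506.6, 179.8, 113.8]
tcp_rot: [3.139, 0.001, 2.269]
contact_force: [1.5, 0.9, 6.1]
opening: 0.747
grasp_force: 47.9
```

Run:
```python
from d import *
delta(505.4,180.3,120,130)
i=imaging.grab_frame("wrist"); cv2.imwrite("pics/w2.png",cv2.resize(i[:,:,::-1],(800,600),interpolation=cv2.INTER_CUBIC))
```

```text
tcp [506.6 179.8 113.8] [1.7984e+02 5.0000e-02 1.2999e+02] q [ 0.34  0.36  1.92  0.    0.85 -0.36] F [1.5 0.9 6.1] t 3.55
shift [ 0.023 -0.01  -0.125] turn [ 0.026  0.009 -0.002]
```

View pics/w2.png

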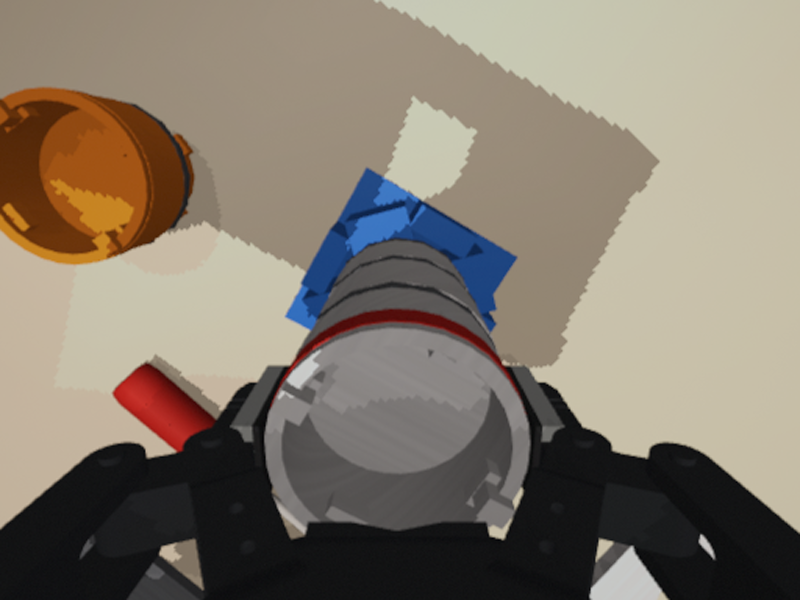

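The cup is gripped: opening 63.8 mm, pads centred on the collar below the rim. Next I raise it 7.5 mm.

>>> {"fn": "drive_tool", "kwargs": {"plan": [{"x": 0, "y": 0, "z": -0.05, "ax": 0, "ay": 0, "az": 0, "hand": 50}, {"x": 0, "y": 0, "z": -0.1, "ax": 0, "ay": 0, "az": 0, "hand": 50}, {"x": 0, "y": 0, "z": -0.155, "ax": 0, "ay": 0, "az": 0, "hand": 50}, {"x": 0, "y": 0, "z": -0.155, "ax": 0, "ay": 0, "az": 0, "hand": 50}, {"x": 0, "y": 0, "z": -0.155, "ax": 0, "ay": 0, "az": 0, "hand": 50}], "grip_force": 60}}

```text
clock: 4.1
eef_pos: [505.3, 179.2, 120.3]
tcp_rot: [3.141, 0.0, 2.269]
contact_force: [0.8, -0.1, -2.6]
opening: 0.747
grasp_force: 66.3
```

Run:
```python
from d import *
delta(505.4,180.3,121,85)
i=imaging.grab_frame("wrist"); cv2.imwrite("pics/w3.png",cv2.resize(i[100:340,100:420,::-1],(800,600),interpolation=cv2.INTER_CUBIC))
```

```text
tcp [505.3 179.2 120.3] [179.99   0.   129.99] q [ 0.34  0.35  1.92 -0.    0.87 -0.36] F [ 0.8 -0.1 -2.6] t 4.1
shift [ 0.015  0.015 -0.014] turn [1.000e-03 0.000e+00 7.499e+00]
```

View pics/w3.png

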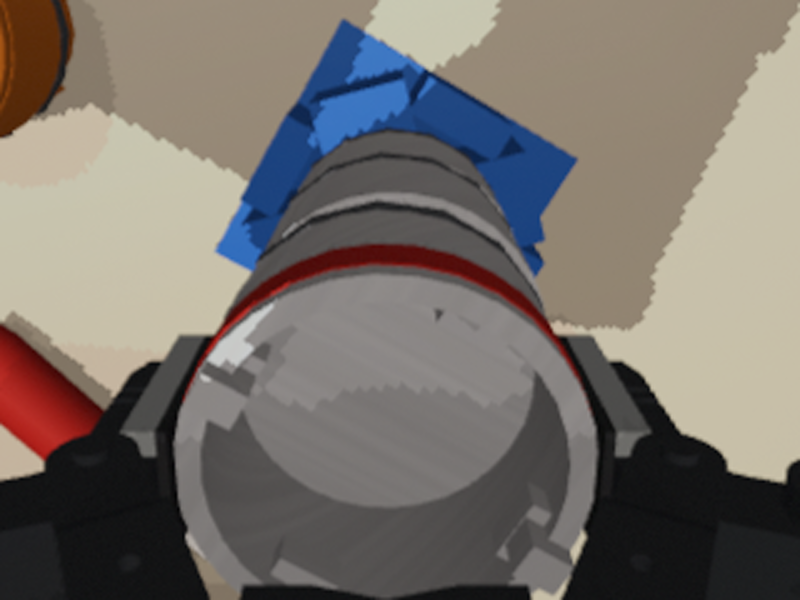

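The bright spigot shows between the top and second cups (crop about (400,205)), the lower seam is unchanged, and the force is the cup's weight alone. Now the twist.

>>> {"fn": "drive_tool", "kwargs": {"plan": [{"x": 0, "y": 0, "z": -0.01, "ax": 0, "ay": 0, "az": 0.8, "hand": 50}, {"x": 0, "y": 0, "z": -0.01, "ax": 0, "ay": 0, "az": 2.0, "hand": 50}, {"x": 0, "y": 0, "z": -0.01, "ax": 0, "ay": 0, "az": 3.4, "hand": 50}, {"x": 0, "y": 0, "z": -0.01, "ax": 0, "ay": 0, "az": 4.8, "hand": 50}, {"x": 0, "y": 0, "z": -0.01, "ax": 0, "ay": 0, "az": 6.2, "hand": 50}, {"x": 0, "y": 0, "z": -0.01, "ax": 0, "ay": 0, "az": 7.5, "hand": 50}, {"x": 0, "y": 0, "z": -0.01, "ax": 0, "ay": 0, "az": 7.5, "hand": 50}, {"x": 0, "y": 0, "z": -0.01, "ax": 0, "ay": 0, "az": 7.5, "hand": 50}]}}

```text
clock: 4.95
eef_pos: [505.0, 179.2, 120.5]
tcp_rot: [-3.141, 0.0, 1.487]
contact_force: [-0.9, -0.8, -2.6]
opening: 0.74
grasp_force: 66.4
```

Run:
```python
from d import *
delta(505.4,180.3,135,85); print(monitor.sense()["wrist_torque"])
i=imaging.grab_frame("wrist"); cv2.imwrite("pics/w4.png",cv2.resize(i[100:340,100:420,::-1],(800,600),interpolation=cv2.INTER_CUBIC))
```

```text
tcp [505.  179.2 120.5] [-1.7996e+02  2.0000e-02  8.5220e+01] q [0.34 0.35 1.92 0.   0.87 0.42] F [-0.9 -0.8 -2.6] t 4.95
shift [ 0.023  0.006 -0.29 ] turn [-0.007  0.003  0.037]
[-0.01069862 -0.03661874  0.01921072]
```

View pics/w4.png

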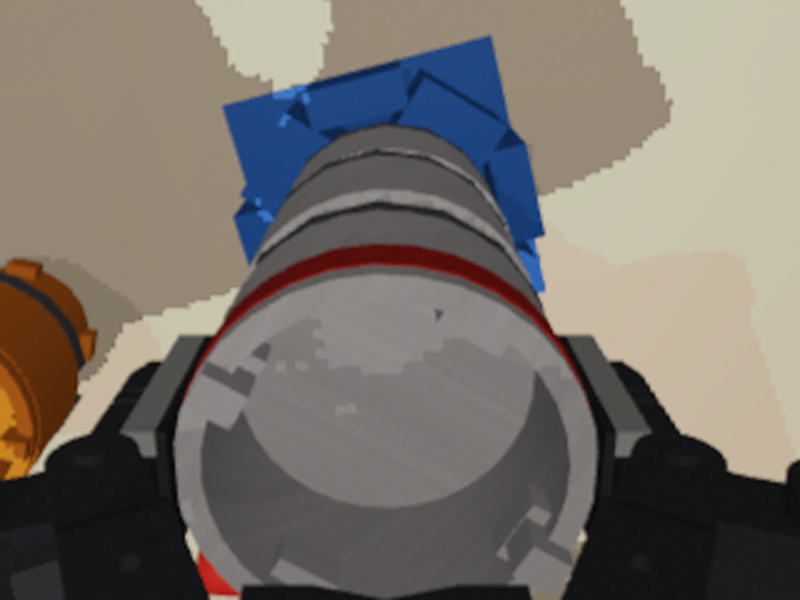

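The cup turned 45° with the gripper (same rim features in the picture), with no torque. I lift gently first, watching the force.

>>> {"fn": "drive_tool", "kwargs": {"plan": [{"x": 0, "y": 0, "z": -0.04, "ax": 0, "ay": 0, "az": 0, "hand": 50}, {"x": 0, "y": 0, "z": -0.08, "ax": 0, "ay": 0, "az": 0, "hand": 50}, {"x": 0, "y": 0, "z": -0.12, "ax": 0, "ay": 0, "az": 0, "hand": 50}, {"x": 0, "y": 0, "z": -0.16, "ax": 0, "ay": 0, "az": 0, "hand": 50}, {"x": 0, "y": 0, "z": -0.16, "ax": 0, "ay": 0, "az": 0, "hand": 50}]}}

```text
clock: 5.5
eef_pos: [505.5, 179.3, 129.1]
tcp_rot: [3.141, -0.0, 1.484]
contact_force: [0.3, -0.5, -2.2]
opening: 0.743
grasp_force: 66.4
```

>>> {"fn": "drive_tool", "kwargs": {"plan": [{"x": 0, "y": 0, "z": -0.3, "ax": 0, "ay": 0, "az": 0, "hand": 50}, {"x": 0, "y": 0, "z": -0.8, "ax": 0, "ay": 0, "az": 0, "hand": 50}, {"x": 0, "y": 0, "z": -1.3, "ax": 0, "ay": 0, "az": 0, "hand": 50}, {"x": 0, "y": 0, "z": -1.8, "ax": 0, "ay": 0, "az": 0, "hand": 50}, {"x": 0, "y": 0, "z": -2.3, "ax": 0, "ay": 0, "az": 0, "hand": 50}, {"x": 0, "y": 0, "z": -2.7, "ax": 0, "ay": 0, "az": 0, "hand": 50}, {"x": 0, "y": 0, "z": -2.8, "ax": 0, "ay": 0, "az": 0, "hand": 50}, {"x": 0, "y": 0, "z": -2.8, "ax": 0, "ay": 0, "az": 0, "hand": 50}]}}

```text
clock: 6.3
eef_pos: [505.5, 179.3, 269.1]
tcp_rot: [3.14, -0.001, 1.484]
contact_force: [0.1, 0.3, -3.2]
opening: 0.741
grasp_force: 66.8
```

```bash
python3 d.py 512 -90 270 81.4
```

```text
tcp [505.5 179.3 269.1] [ 1.7993e+02 -3.0000e-02  8.5000e+01] q [0.34 0.18 1.78 0.   1.18 0.43] F [ 0.1  0.3 -3.2] t 6.3
shift [-5.355  0.599 -0.021] turn [ 0.011 -0.005  0.6  ]
```

>>> {"fn": "drive_tool", "kwargs": {"plan": [{"x": -0.3, "y": 0.03, "z": -0.02, "ax": 0, "ay": 0, "az": 0, "hand": 50}, {"x": -1.0, "y": 0.1, "z": -0.02, "ax": 0, "ay": 0, "az": 0.1, "hand": 50}, {"x": -1.8, "y": 0.2, "z": -0.02, "ax": 0, "ay": 0, "az": 0.3, "hand": 50}, {"x": -2.6, "y": 0.3, "z": -0.02, "ax": 0, "ay": 0, "az": 0.5, "hand": 50}, {"x": -3.4, "y": 0.4, "z": -0.02, "ax": 0, "ay": 0, "az": 0.6, "hand": 50}, {"x": -4.2, "y": 0.5, "z": -0.02, "ax": 0, "ay": 0, "az": 0.6, "hand": 50}, {"x": -4.8, "y": 0.55, "z": -0.02, "ax": 0, "ay": 0, "az": 0.6, "hand": 50}, {"x": -5, "y": 0.58, "z": -0.02, "ax": 0, "ay": 0, "az": 0.6, "hand": 50}]}}

```text
clock: 7.1
eef_pos: [511.1, -75.5, 268.3]
tcp_rot: [-3.139, 0.001, 1.418]
contact_force: [-0.5, 0.8, -2.3]
opening: 0.745
grasp_force: 66.8
```

>>> {"fn": "drive_tool", "kwargs": {"plan": [{"x": 0, "y": 0, "z": 0, "ax": 0, "ay": 0, "az": 0, "hand": 50}, {"x": 0, "y": 0, "z": 0, "ax": 0, "ay": 0, "az": 0, "hand": 50}]}}

```text
clock: 7.3
eef_pos: [511.9, -71.9, 269.0]
tcp_rot: [-3.14, -0.0, 1.42]
contact_force: [-0.2, 0.1, -2.9]
opening: 0.744
grasp_force: 66.7
```

Run:
```python
from d import *
delta(506.5,-165,270,81.4)
c=imaging.camera_info("wrist")
i=imaging.grab_frame("wrist"); o=cv2.resize(i[:,:,::-1],(800,600),interpolation=cv2.INTER_CUBIC)
cv2.imwrite("w5raw.png",i[:,:,::-1]); np.savez("w5.npz",**c)
H=np.array([517,-96,0.]);a=np.radians(-8.6);X=np.array([np.cos(a),np.sin(a),0]);Y=np.array([-np.sin(a),np.cos(a),0])
def poly(L,z,col):
    P=[(proj(c,H+x*X+y*Y+[0,0,z])+.5)*S-.5 for x,y in L]; cv2.polylines(o,[np.array(P).astype(int)],True,col,1)
poly([(-30,73),(30,73),(30,107),(-30,107)],171,(0,255,0))
for s in(-1,1): poly([(75*s,-17),(75*s,17)],179,(255,0,255))
poly([(-62,-125),(62,-125),(62,-5),(-62,-5)],193,(255,0,0))
poly([(-28,22),(28,22),(28,58),(-28,58)],200,(255,255,0))
cv2.imwrite("pics/w5.png",o)
```

```text
tcp [511.9 -71.9 269. ] [-1.7992e+02 -3.0000e-02  8.1360e+01] q [-0.14  0.15  1.82  0.    1.18  0.01] F [-0.2  0.1 -2.9] t 7.3
shift [-1.857  0.173 -0.021] turn [-0.013 -0.005 -0.006]
```

View pics/w5.png

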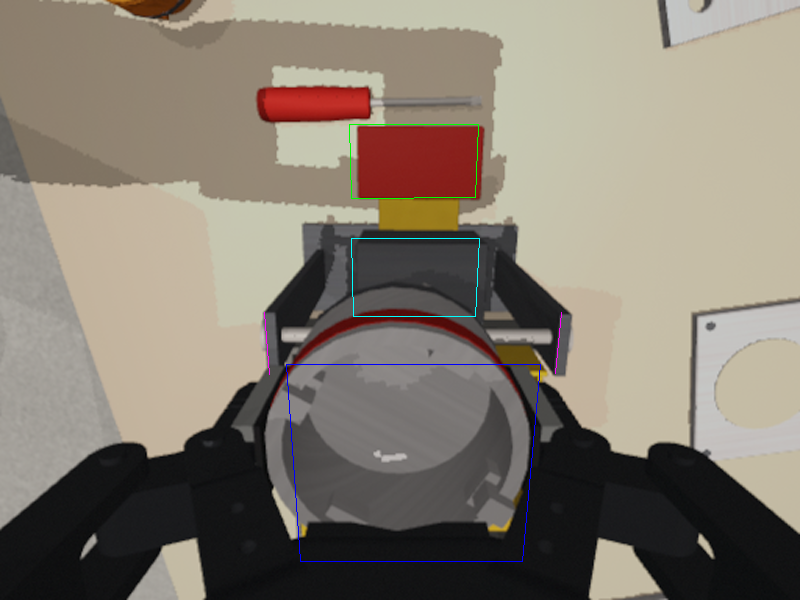

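The model overlay matches within about 3 mm: the paddle is at (420,162) against (415,161), and the plates at x = 270 and 565. I correct the hinge by +2.5 mm along x, which puts the pan at about (509,-166).

>>> {"fn": "drive_tool", "kwargs": {"plan": [{"x": -0.3, "y": 0.04, "z": 0, "ax": 0, "ay": 0, "az": 0, "hand": 50}, {"x": -0.8, "y": 0.1, "z": 0, "ax": 0, "ay": 0, "az": 0, "hand": 50}, {"x": -1.3, "y": 0.16, "z": 0, "ax": 0, "ay": 0, "az": 0, "hand": 50}, {"x": -1.7, "y": 0.22, "z": 0, "ax": 0, "ay": 0, "az": 0, "hand": 50}, {"x": -1.86, "y": 0.22, "z": 0.1, "ax": 0, "ay": 0, "az": 0, "hand": 50}, {"x": -1.86, "y": 0.22, "z": 0.4, "ax": 0, "ay": 0, "az": 0, "hand": 50}, {"x": -1.86, "y": 0.22, "z": 0.7, "ax": 0, "ay": 0, "az": 0, "hand": 50}, {"x": -1.86, "y": 0.22, "z": 0.9, "ax": 0, "ay": 0, "az": 0, "hand": 50}]}}

```text
clock: 8.15
eef_pos: [508.8, -165.2, 223.4]
tcp_rot: [-3.14, -0.0, 1.421]
contact_force: [1.0, 0.2, -2.8]
opening: 0.741
grasp_force: 66.8
```

```bash
python3 d.py 509 -165.6 200 81.4
```

```text
tcp [ 508.8 -165.2  223.4] [-1.7992e+02 -2.0000e-02  8.1430e+01] q [-0.32  0.22  1.83  0.    1.09 -0.17] F [ 1.   0.2 -2.8] t 8.15
shift [-0.007  0.007  0.467] turn [-0.014 -0.004  0.006]
```

>>> {"fn": "drive_tool", "kwargs": {"plan": [{"x": 0, "y": 0, "z": 0.15, "ax": 0, "ay": 0, "az": 0, "hand": 50}, {"x": 0, "y": 0, "z": 0.3, "ax": 0, "ay": 0, "az": 0, "hand": 50}, {"x": 0, "y": 0, "z": 0.4, "ax": 0, "ay": 0, "az": 0, "hand": 50}, {"x": 0, "y": 0, "z": 0.45, "ax": 0, "ay": 0, "az": 0, "hand": 50}, {"x": 0, "y": 0, "z": 0.45, "ax": 0, "ay": 0, "az": 0, "hand": 50}, {"x": 0, "y": 0, "z": 0.45, "ax": 0, "ay": 0, "az": 0, "hand": 50}]}}

```text
clock: 8.75
eef_pos: [509.6, -166.0, 202.5]
tcp_rot: [3.141, 0.0, 1.421]
contact_force: [-0.2, 0.0, -1.8]
opening: 0.741
grasp_force: 66.8
```

>>> {"fn": "drive_tool", "kwargs": {"plan": [{"x": 0, "y": 0, "z": 0.03, "ax": 0, "ay": 0, "az": 0, "hand": 50}, {"x": 0, "y": 0, "z": 0.05, "ax": 0, "ay": 0, "az": 0, "hand": 50}, {"x": 0, "y": 0, "z": 0.05, "ax": 0, "ay": 0, "az": 0, "hand": 50}]}}

```text
clock: 9.05
eef_pos: [509.3, -165.9, 199.7]
tcp_rot: [-3.141, -0.0, 1.421]
contact_force: [-0.6, 0.9, -1.9]
opening: 0.745
grasp_force: 66.8
```

>>> {"fn": "drive_tool", "kwargs": {"plan": [{"x": 0, "y": 0, "z": 0, "ax": 0, "ay": 0, "az": 0, "hand": 85}, {"x": 0, "y": 0, "z": 0, "ax": 0, "ay": 0, "az": 0, "hand": 85}, {"x": 0, "y": 0, "z": 0, "ax": 0, "ay": 0, "az": 0, "hand": 85}, {"x": 0, "y": 0, "z": 0, "ax": 0, "ay": 0, "az": 0, "hand": 85}, {"x": 0, "y": 0, "z": 0, "ax": 0, "ay": 0, "az": 0, "hand": 85}, {"x": 0, "y": 0, "z": 0, "ax": 0, "ay": 0, "az": 0, "hand": 85}, {"x": 0, "y": 0, "z": 0, "ax": 0, "ay": 0, "az": 0, "hand": 85}, {"x": 0, "y": 0, "z": 0, "ax": 0, "ay": 0, "az": 0, "hand": 85}]}}

```text
clock: 9.85
eef_pos: [509.3, -166.0, 199.7]
tcp_rot: [-3.142, 0.0, 1.421]
contact_force: [-0.6, 0.3, 0.3]
opening: 0.997
grasp_force: 0.0
```

Run:
```python
from d import *
delta(509,-165.6,300,81.4)
i=imaging.grab_frame("scene"); cv2.imwrite("pics/s6.png",cv2.resize(i[100:292,50:306,::-1],(800,600),interpolation=cv2.INTER_CUBIC))
```

```text
tcp [ 509.3 -166.   199.7] [-180.      0.     81.39] q [-0.32  0.25  1.86 -0.    1.04 -0.17] F [-0.6  0.3  0.3] t 9.85
shift [ 0.006 -0.008 -2.005] turn [-0.     0.    -0.001]
```

View pics/s6.png

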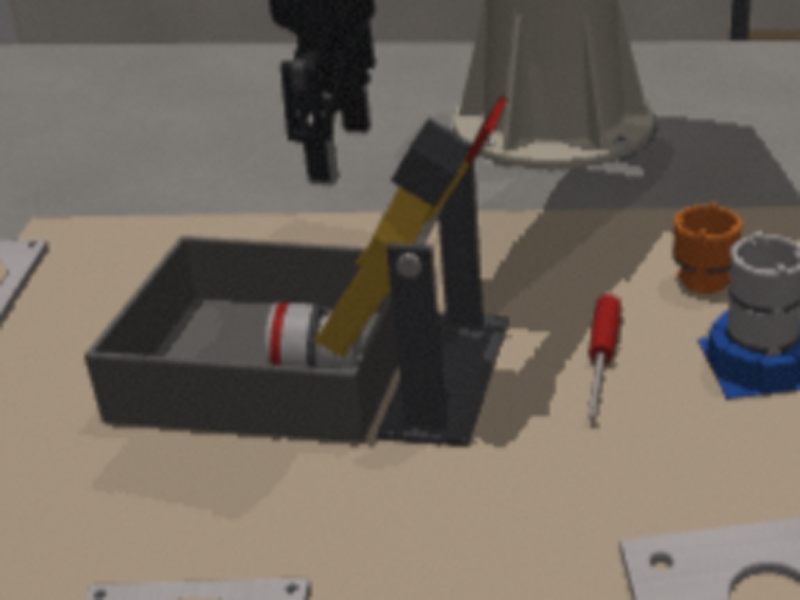

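The cup lies on its side in the bin (crop about (300,335)) and the bucket is tipped with the paddle up at about (490,130). The two other cups are still in the rack. I rise, shut the fingers and move above the paddle.

>>> {"fn": "drive_tool", "kwargs": {"plan": [{"x": 0, "y": 0, "z": -0.5, "ax": 0, "ay": 0, "az": 0, "hand": 85}, {"x": 0, "y": 0, "z": -1.2, "ax": 0, "ay": 0, "az": 0, "hand": 60}, {"x": 0, "y": 0, "z": -1.8, "ax": 0, "ay": 0, "az": 0, "hand": 0}, {"x": 0.1, "y": 0, "z": -2.1, "ax": 0, "ay": 0, "az": 0, "hand": 0}, {"x": 0.6, "y": 0, "z": -2.1, "ax": 0, "ay": 0, "az": 0, "hand": 0}, {"x": 1.3, "y": 0, "z": -2.1, "ax": 0, "ay": 0, "az": 0, "hand": 0}, {"x": 1.9, "y": 0, "z": -2.1, "ax": 0, "ay": 0, "az": 0, "hand": 0}, {"x": 2.0, "y": 0, "z": -2.1, "ax": 0, "ay": 0, "az": 0, "hand": 0}], "grip_force": 20}}

```text
clock: 10.7
eef_pos: [524.5, -64.7, 304.8]
tcp_rot: [3.142, -0.001, 1.423]
contact_force: [0.2, -0.9, -0.4]
opening: 0.002
grasp_force: 0.0
```

>>> {"fn": "drive_tool", "kwargs": {"plan": [{"x": 0, "y": 0, "z": 0, "ax": 0, "ay": 0, "az": 0, "hand": 0}, {"x": 0, "y": 0, "z": 0, "ax": 0, "ay": 0, "az": 0, "hand": 0}, {"x": 0, "y": 0, "z": 0, "ax": 0, "ay": 0, "az": 0, "hand": 0}]}}

```text
clock: 11.0
eef_pos: [524.2, -68.0, 304.7]
tcp_rot: [-3.141, 0.0, 1.42]
contact_force: [-0.3, 0.2, 0.6]
opening: 0.002
grasp_force: 0.0
```

Run:
```python
from d import *
s=monitor.sense();p=s["eef_pos"];H=np.array([519.5,-96.4,165]);Y=np.array([.1495,.989,0]);X=np.array([.989,-.1495,0])
a=(p-H)@Y; print(p,s["tcp_rot"],"a",a,"x off",(p-H)@X, s["opening"])
for t in (1.1,1,.9,.8,.7,.6,.5,.4,.3,.2,.1,0.03):
    cy,cz=93*np.cos(t)-6*np.sin(t),93*np.sin(t)+6*np.cos(t)
    print(t,"x %.2f z %.2f"%((cy-11-a)/50,(p[2]-165-cz)/50))
i=imaging.grab_frame("scene"); cv2.imwrite("pics/s7.png",cv2.resize(i[100:292,50:306,::-1],(800,600),interpolation=cv2.INTER_CUBIC))
```

```text
[524.172012   -67.99527976 304.67331757] [-3.14147286e+00  3.17573350e-04  1.41963771e+00] a 28.790734113500445 x off 0.37411419036542626 0.0022972492751714324
1.1 x -0.06 z 1.08
1 x 0.11 z 1.16
0.9 x 0.27 z 1.26
0.8 x 0.41 z 1.38
0.7 x 0.55 z 1.50
0.6 x 0.67 z 1.64
0.5 x 0.78 z 1.80
0.4 x 0.87 z 1.96
0.3 x 0.95 z 2.13
0.2 x 1.00 z 2.31
0.1 x 1.04 z 2.49
0.03 x 1.06 z 2.62
```

View pics/s7.png

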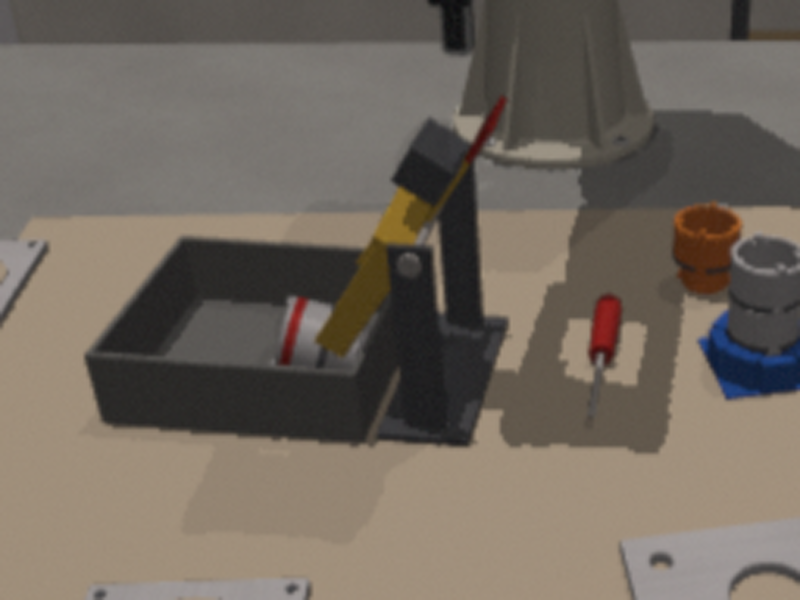

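The fingers hang just on the pan side of the raised paddle, as planned, and the cup lies free in the bin. Now the push along the arc.

>>> {"fn": "drive_tool", "kwargs": {"plan": [{"x": 0, "y": 0, "z": 0.4, "ax": 0, "ay": 0, "az": 0, "hand": 0}, {"x": 0, "y": 0, "z": 0.8, "ax": 0, "ay": 0, "az": 0, "hand": 0}, {"x": 0.05, "y": 0, "z": 1.05, "ax": 0, "ay": 0, "az": 0, "hand": 0}, {"x": 0.11, "y": 0, "z": 1.16, "ax": 0, "ay": 0, "az": 0, "hand": 0}, {"x": 0.19, "y": 0, "z": 1.21, "ax": 0, "ay": 0, "az": 0, "hand": 0}, {"x": 0.27, "y": 0, "z": 1.26, "ax": 0, "ay": 0, "az": 0, "hand": 0}, {"x": 0.34, "y": 0, "z": 1.32, "ax": 0, "ay": 0, "az": 0, "hand": 0}, {"x": 0.41, "y": 0, "z": 1.38, "ax": 0, "ay": 0, "az": 0, "hand": 0}]}}

```text
clock: 11.85
eef_pos: [527.9, -46.4, 236.2]
tcp_rot: [3.14, -0.0, 1.421]
contact_force: [0.2, 0.0, 1.2]
opening: 0.001
grasp_force: 0.3
```

>>> {"fn": "drive_tool", "kwargs": {"plan": [{"x": 0.07, "y": 0, "z": 0.06, "ax": 0, "ay": 0, "az": 0, "hand": 0}, {"x": 0.14, "y": 0, "z": 0.12, "ax": 0, "ay": 0, "az": 0, "hand": 0}, {"x": 0.2, "y": 0, "z": 0.19, "ax": 0, "ay": 0, "az": 0, "hand": 0}, {"x": 0.26, "y": 0, "z": 0.26, "ax": 0, "ay": 0, "az": 0, "hand": 0}, {"x": 0.32, "y": 0, "z": 0.34, "ax": 0, "ay": 0, "az": 0, "hand": 0}, {"x": 0.37, "y": 0, "z": 0.42, "ax": 0, "ay": 0, "az": 0, "hand": 0}, {"x": 0.42, "y": 0, "z": 0.5, "ax": 0, "ay": 0, "az": 0, "hand": 0}, {"x": 0.46, "y": 0, "z": 0.58, "ax": 0, "ay": 0, "az": 0, "hand": 0}]}}

```text
clock: 12.65
eef_pos: [530.8, -23.8, 206.3]
tcp_rot: [-3.141, 0.0, 1.421]
contact_force: [0.7, 0.3, 0.3]
opening: 0.004
grasp_force: 0.1
```

>>> {"fn": "drive_tool", "kwargs": {"plan": [{"x": 0.05, "y": 0, "z": 0.09, "ax": 0, "ay": 0, "az": 0, "hand": 0}, {"x": 0.08, "y": 0, "z": 0.17, "ax": 0, "ay": 0, "az": 0, "hand": 0}, {"x": 0.11, "y": 0, "z": 0.26, "ax": 0, "ay": 0, "az": 0, "hand": 0}, {"x": 0.13, "y": 0, "z": 0.35, "ax": 0, "ay": 0, "az": 0, "hand": 0}, {"x": 0.15, "y": 0, "z": 0.44, "ax": 0, "ay": 0, "az": 0, "hand": 0}, {"x": 0.17, "y": 0, "z": 0.53, "ax": 0, "ay": 0, "az": 0, "hand": 0}, {"x": 0.18, "y": 0, "z": 0.6, "ax": 0, "ay": 0, "az": 0, "hand": 0}, {"x": 0.18, "y": 0, "z": 0.6, "ax": 0, "ay": 0, "az": 0, "hand": 0}]}}

```text
clock: 13.45
eef_pos: [531.8, -15.1, 176.2]
tcp_rot: [-3.141, 0.0, 1.421]
contact_force: [-0.2, 0.1, -0.2]
opening: -0.001
grasp_force: 0.0
```

>>> {"fn": "drive_tool", "kwargs": {"plan": [{"x": 0, "y": 0, "z": -0.4, "ax": 0, "ay": 0, "az": 0, "hand": 0}, {"x": 0, "y": 0, "z": -1.0, "ax": 0, "ay": 0, "az": 0, "hand": 0}, {"x": 0, "y": 0, "z": -1.8, "ax": 0, "ay": 0, "az": 0, "hand": 0}, {"x": 0, "y": 0, "z": -2.5, "ax": 0, "ay": 0, "az": 0, "hand": 0}, {"x": 0, "y": 0, "z": -2.8, "ax": 0, "ay": 0, "az": 0, "hand": 0}, {"x": 0, "y": 0, "z": -2.8, "ax": 0, "ay": 0, "az": 0, "hand": 0}, {"x": 0, "y": 0, "z": -2.8, "ax": 0, "ay": 0, "az": 0, "hand": 0}, {"x": 0, "y": 0, "z": -2.8, "ax": 0, "ay": 0, "az": 0, "hand": 0}]}}

```text
clock: 14.25
eef_pos: [531.4, -15.2, 315.2]
tcp_rot: [-3.139, 0.0, 1.421]
contact_force: [-0.2, 0.1, -0.6]
opening: -0.003
grasp_force: 0.0
```

Run:
```python
from d import *
i=imaging.grab_frame("scene"); cv2.imwrite("pics/s8.png",cv2.resize(i[100:292,50:306,::-1],(800,600),interpolation=cv2.INTER_CUBIC))
```

```text
(no output)
```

View pics/s8.png

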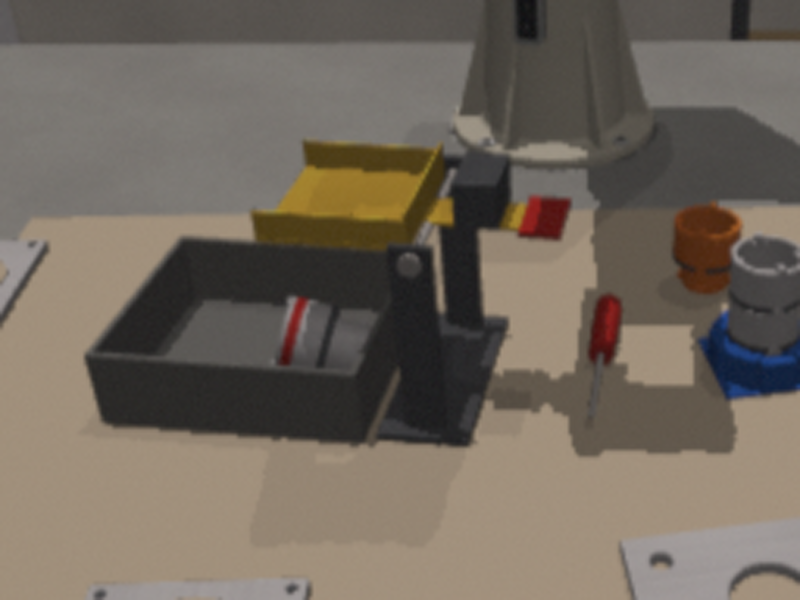

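The bucket is upright with its pan level (crop about (350,190)), and the cup is at rest in the bin at (325,330). The scraper, the look-alike and the two stacked cups are undisturbed, and the arm is clear, so I hand in.

```bash
python3 -c "
from rig import r
print(r.sign_off())"
```

```text
the job is handed in; nothing more can be done
None
```

The job is handed in at about 14 s on the clock (limit 61 s): the last picture shows the red-ringed cup lying in the bin, the bucket upright, and the other two cups still in the rack; no verdict was returned.

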